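# Check-weigh a softener cartridge on an arrested beam scale

### The arm

A 6-joint arm with a two-finger parallel gripper is mounted at the origin on the work surface. World frame = base frame: x ahead of the robot, y to its left, z up, the work surface at z = 0. Lengths are in m, angles in rad, forces in N, time in s.
With the tool pointing down it reaches from about 0.3 to 0.775 m from the base axis. Payload 14.6 kg.
Tool frame: the origin (TCP) lies at the very end of the fingers, on their centre line; the grasp point (between the pads) lies hold_point_z behind it (hold_point_z is the distance from the TCP to the grasp point, in m); z points along the fingers, y is the line along which they close (so a half turn about z gives the same grasp; the last joint's range is limited). The gripper opens to 85 mm and grips with 20 to 120 N. Pads are 22 mm wide; open, the fingers measure 114 mm over their backs; the gripper's body (76 mm by 85 mm) begins 54 mm behind the grasp point. The pads swing forward as they close: fully open they stand 13 mm farther back than shut.
Start: joints at [-1.245, 0.3, 1.521, -0, 1.321, -0.067], TCP at [0.211, -0.508, 0.231] pointing down, gripper open.
Joint ranges: [-3.03, 3.03], [-0.79, 2.21], [0.23, 2.52], [-1.04, 4.18], [0, 3.07], [-2.55, 2.55]. Speed limits (rad/s): [2.22, 2.22, 2.57, 3.14, 3.14, 3.14].

### API

Orientations are given as a rotation vector (axis times angle).
In Python, from cell import * gives the robot as it stands.
- The arm moves only by the tool move_arm, never from a script. Its argument "targets" is a list that holds one entry, the list of rows, each a list of 7 numbers: the shift along the tool's x, y, z in mm, then the turn, a rotation vector about the tool's x, y, z in rad, then the closure, from -1 (fully open) to 1 (shut). A call has exactly 10 rows; each row shifts and turns the commanded pose from where the row before left it, along the tool's axes as they then stand; what a row does not reach is not made up. A row lasts 1/12 s, in which the tool goes at most 41.7 mm and 7.16 degrees, less where a joint would pass 70% of its speed; a pose out of reach is approached as far as the arm can. A call with a gripper value outside its range is refused whole. The fingers move at their own pace and stop on an object; the grip force is fixed at half the most. Time passes only in rows, so rows that do not move let the fingers close, or fill a call up. It gives the time, the measured TCP pose, the force, the opening and the grip force at its end, in the units of the state.
- read_state(): the state, without advancing time (a new reading comes with each control period).
- grab_frame(name): name is "side" or "top"; returns the picture (480x640x3 uint8, red, green, blue); there is no depth.
- camera_model(name): a dict with "fx", "fy", "cx", "cy" (pixels), "k1" (the pictures are not rectified: a ray, as slopes to the right and down, at radius r is drawn at 1 + k1 r^2 times it, then the intrinsics apply), "T" (4x4, takes a point from camera to world coordinates). Camera axes: x right, y up, looking along -z (the intrinsics and any distortion apply to the point x, -y, -z); pixel columns grow to the right and rows downward; lengths in m; the calibration is good to about 2 mm. A picture is of the moment at which its call begins. camera_model takes no time and is no camera call.
- close_job(): hands the job in; it is judged then, once.
The state is a dict: "t": time; "joint_positions": joint angles; "qvel": joint speeds; "joint_torque": joint torques, N m; "tool_pos": TCP position; "eef_rot": TCP orientation; "ft_force": force on the tool from outside, world axes, zero at the start; "wrist_torque": the same for the moment, N m; "gripper_width": finger opening in m; "finger_force": force on a finger pad.
Only numpy, scipy, OpenCV 4.12 (cv2) and the standard library are available. Lean on these libraries where they do the work, as an engineer would, in place of code of your own. Each camera call takes 0.05 s, during which the arm holds its last target. There are 200 camera calls.

### The job

Check-weigh the pink softener cartridge: keeping the beam arrested, hang the cartridge by its eye on the blue peg of the scale's beam and let go of it. Then swing the red arrest lever all the way to release, let the beam dip and come to rest on the cartridge's side for about a second, and swing the lever fully home again so that the beam is arrested level with the cartridge still hanging on the peg. Leave the other containers where they stand.

Things in the scene. Friction and masses are not known exactly. Their poses are not given: they have to be found in the camera images.
- scale: Fixed beam scale. Origin on the table under the beam's pivot; x away from the robot, y along the beam, z up; 'scale (x, y, z)' below is in this frame, mm. Grey base x -40..120, y +-180, 18 high, plus a tongue x -120..-40, y -155..-105 under the lever. White column x 30..60, y +-25, to z 228. Beam bar 12 (x) by 300 (y) by 18 (z), pivot axis along x at z 195.
- shelf_front (a point): Middle of the front rod of a fixed wire shelf over the scale, at scale (-35, 0, 345). The shelf covers scale x -40..110, y +-176, z 339..351, on two 12 mm posts at x 105, y +-170. It leaves a vertical gripper no room at the peg: there the tool must lean back towards the robot, some 22 to 40 degrees from vertical.
- peg_seat (a point): Point on top of the blue peg where the eye hangs (moves with the beam); scale (-32, 140, 199) when level. The peg is a level 8 mm rod, axis 4 mm below this point, standing out from the beam's face (x -6) towards the robot to x -70, where its end turns up: the lip's top is 14 mm above the peg's axis. The eye may hang anywhere from x -50 to x -14.
- beam (a joint): Beam angle, rad: 0 level, positive = peg end down; stops at -0.13 and +0.13, damped. Arrested, it stays within 0.02 of 0. Released and loaded with the cartridge it sinks to about +0.13 (the peg drops 18 mm); unloaded, its brass counterweight end sinks.
- arrest (a joint): Arrest lever angle, rad: 0 home (beam arrested), 0.40 fully released, leaning to the robot. It stays where left; about 1 N at the handle moves it. At angle q the handle's middle is at scale x = -80 - 225 sin q, y = -130, z = 30 + 225 cos q. Its fork holds a pin on the beam's tail; swinging it home guides the beam back to level. The beam is quite free above 0.3.
- arrest_grip (a point): Middle of the lever's red handle: a block 22 by 22 mm, 55 mm long along the lever, from 35 mm below to 20 mm above this point. Below it a 16 mm wide dark steel arm (hinge at scale (-80, -130, 30), axis along y) with the fork on its far side, up to 70 mm beyond the arm.
- tray: White fixed detergent-drawer tray, 118 (x) by 278 (y) by 55 mm high, three compartments side by side along its y (centres at y -91, 0, +91 mm), walls and floor 4 mm. Origin under its centre.
- cartridge: Pink softener cartridge, upright in a tray compartment, 0.19 to 0.31 kg. Origin under its centre. Body 36 (x) by 60 (y) by 85 high; above it a white tab 16 (x) by 52 (y), z 85..151, with a window right through along x: y +-15, z 104 up to a roof at 135 (sides) to 140 (middle). Same front and back. Grip the tab across its 52 mm width (y), at z 125 say; the tool may lean about y.
- eye_top (a point): Middle of the roof of the cartridge's window, at cartridge (0, 0, 140 mm): this point rests on peg_seat when it hangs.
- softener: Bystander: blue bottle, radius 26, 150 mm high, loose in a tray compartment. Origin under its centre.
- powder: Bystander: yellow jar, radius 27, 85 mm high, loose in a tray compartment. Origin under its centre.
- starch: Bystander: green can, radius 26, 165 mm high, loose on the table in front of the scale, between peg and lever. Origin under its centre.
Mind the look-alikes: they are no part of the job. What is shaped like the cartridge but orange is not meant.

How it is judged:
By the outcome, as a careful person would: the job done as asked, in the order asked, and still so for the second after the job is handed in, with the robot touching nothing.
It also fails if it takes over 72 s, if anything falls off the work surface, if the arm or the gripper's body presses on something with over 40 N, if the wrist force passes 120 N, or if a joint passes its speed limit or range.

## Working session

There is one attempt and no reset: what is moved stays moved. The work goes in short steps, Python scripts to look and compute and a tool call to move; the robot and the scene stay as the last step left them, time stands still between calls to the robot, and variables do not carry over. Pictures are saved under pics/ and viewed, at most 10 in all, crops included, and the job is handed in when it is done.

Besides the shell and the picture viewer there is one more tool, called after ">>>" as name([rows], argument=value, ...), one row to a line, values as JSON. move_arm: Moves the arm, as the interface text tells. Its arguments: {"type":"object","properties":{"targets":{"type":"array"}},"required":["targets"]}

```bash
mkdir -p pics; python3 - <<'E'
from cell import *
import cv2,json
for n in("side","top"):
    cv2.imwrite(f"pics/{n}0.png",grab_frame(n)[:,:,::-1]); print(n,camera_model(n))
print(read_state())
E
ls
```

```text
side {'fx': 619.665309534482, 'fy': 619.665309534482, 'cx': 324.0904219062884, 'cy': 240.86978669403925, 'k1': -0.12271853507868116, 'T': array([[-0.88487912,  0.29450051, -0.36091328,  0.15813645],
       [-0.46581443, -0.56345682,  0.68230002,  0.88818287],
       [-0.00242134,  0.77187166,  0.63577377,  1.03006228],
       [ 0.        ,  0.        ,  0.        ,  1.        ]])}
top {'fx': 576.8910257093229, 'fy': 576.8910257093229, 'cx': 329.74640960366895, 'cy': 248.58138490060992, 'k1': -0.13815879564078185, 'T': array([[-1.63301786e-02,  9.86318869e-01, -1.64037840e-01,
         4.47623902e-01],
       [-9.99860919e-01, -1.66644587e-02, -6.61815322e-04,
         1.45077702e-02],
       [-3.38636276e-03,  1.64004218e-01,  9.86453825e-01,
         1.28612360e+00],
       [ 0.00000000e+00,  0.00000000e+00,  0.00000000e+00,
         1.00000000e+00]])}
{'t': 0.1, 'joint_positions': array([-1.24459576e+00,  3.00405861e-01,  1.52150157e+00, -3.16318206e-05,
        1.32071241e+00, -6.65824752e-02]), 'qvel': array([ 0.00033514, -0.00325848, -0.00186233, -0.00066947,  0.00044575,
        0.00047716]), 'joint_torque': array([ 1.92450745e-03, -5.44371486e+01, -3.62369621e+01, -2.73683310e-05,
        3.03973866e-03,  1.57508106e-05]), 'tool_pos': array([ 0.21045163, -0.50792076,  0.23079074]), 'eef_rot': array([-3.08020461e+00, -6.12837779e-01,  2.56507549e-04]), 'ft_force': array([ 0.25957391,  0.06016197, -0.29744481]), 'wrist_torque': array([-0.01792665,  0.04522959, -0.05409616]), 'finger_force': 0.0, 'gripper_width': 0.08523529893946336}
pics
```

View pics/side0.png

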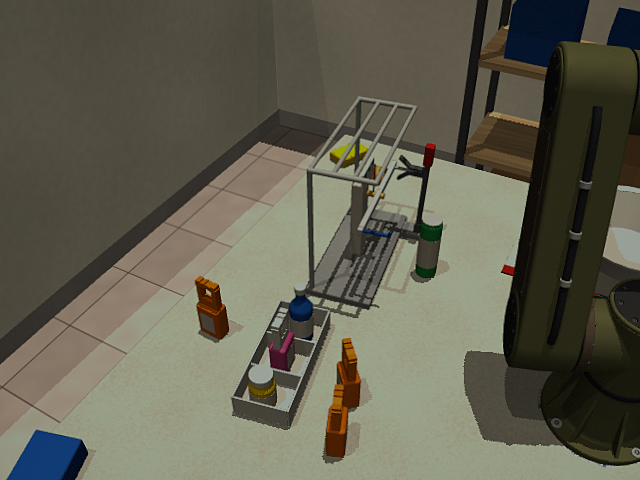

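View pics/top0.png

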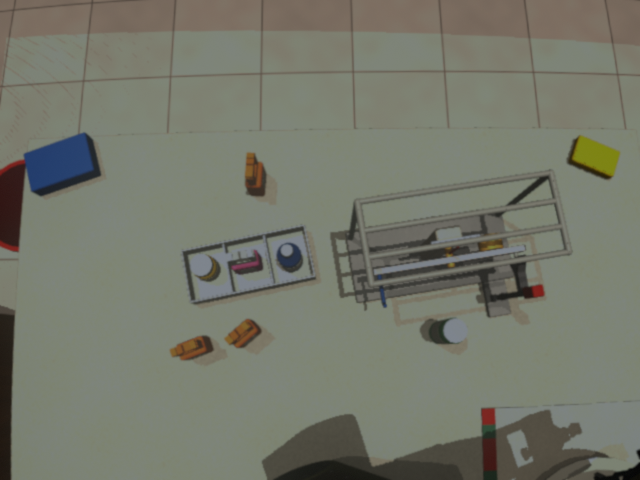

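```bash
cat > h.py <<'E'
import numpy as np,cv2
from cell import *
from scipy.spatial.transform import Rotation as R
def crop(img,x0,y0,x1,y1,s,step=10):
    c=cv2.resize(img[y0:y1,x0:x1],None,fx=s,fy=s,interpolation=cv2.INTER_CUBIC)
    for x in range(x0,x1,step):
        cv2.line(c,(int((x-x0+.5)*s),0),(int((x-x0+.5)*s),5),(0,255,255),1)
        if x%20==0: cv2.putText(c,str(x),(int((x-x0+.5)*s),15),0,.35,(0,0,255),1)
    for y in range(y0,y1,step):
        cv2.line(c,(0,int((y-y0+.5)*s)),(5,int((y-y0+.5)*s)),(0,255,255),1)
        if y%20==0: cv2.putText(c,str(y),(7,int((y-y0+.5)*s)+4),0,.35,(0,0,255),1)
    return c
def proj(n,P):
    m=camera_model(n);T=m["T"];p=(np.atleast_2d(P)-T[:3,3])@T[:3,:3]
    s=np.c_[p[:,0],-p[:,1]]/-p[:,2:];r2=(s**2).sum(1,keepdims=True)
    s=s*(1+m["k1"]*r2);return s*[m["fx"],m["fy"]]+[m["cx"],m["cy"]]
def pose(xyyaw,P):
    x,y,a=xyyaw;P=np.atleast_2d(P);c,s=np.cos(a),np.sin(a)
    return np.c_[x+c*P[:,0]-s*P[:,1],y+s*P[:,0]+c*P[:,1],P[:,2]]
E
python3 - <<'E'
from h import *
t=cv2.imread("pics/top0.png");s=cv2.imread("pics/side0.png")
t=cv2.convertScaleAbs(t,alpha=1.5);s=cv2.convertScaleAbs(s,alpha=1.5)
cv2.imwrite("pics/c1.png",crop(t,175,220,325,310,5.3))
cv2.imwrite("pics/c2.png",crop(t,335,160,580,340,3.2))
a=crop(s,225,280,335,430,4);b=crop(s,350,130,440,280,4)
cv2.imwrite("pics/c3.png",np.hstack([a,b]))
E
```

```text
(no output)
```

View pics/c1.png

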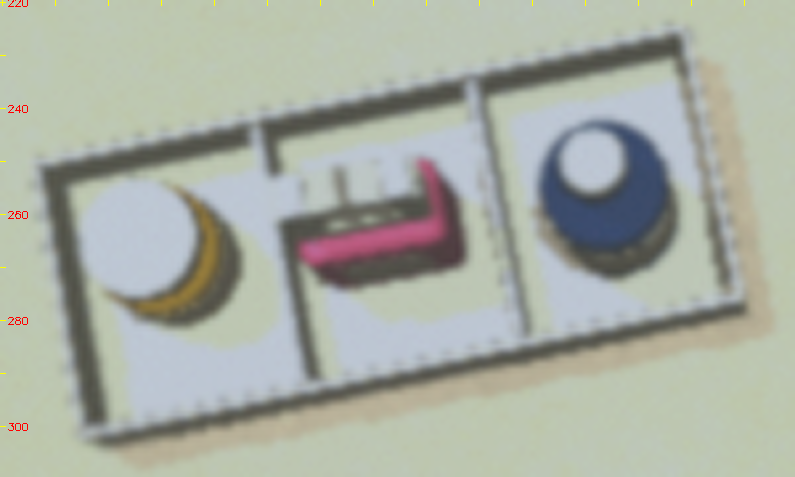

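View pics/c2.png

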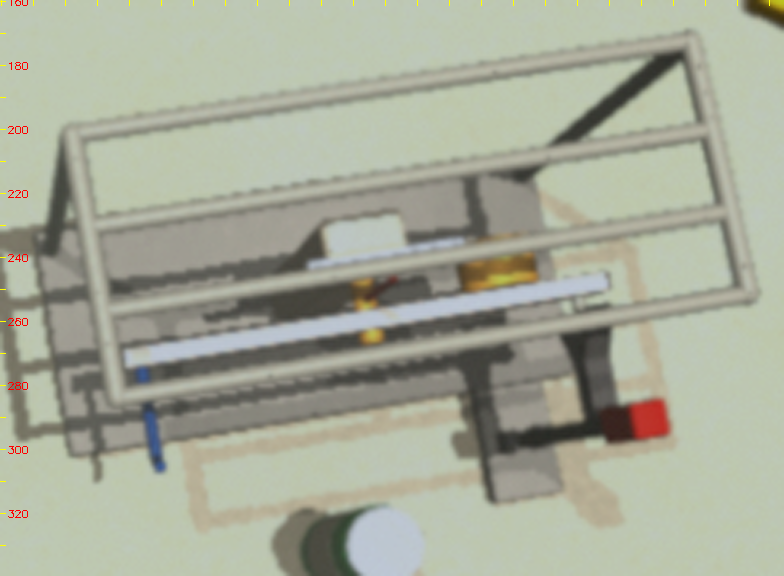

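View pics/c3.png

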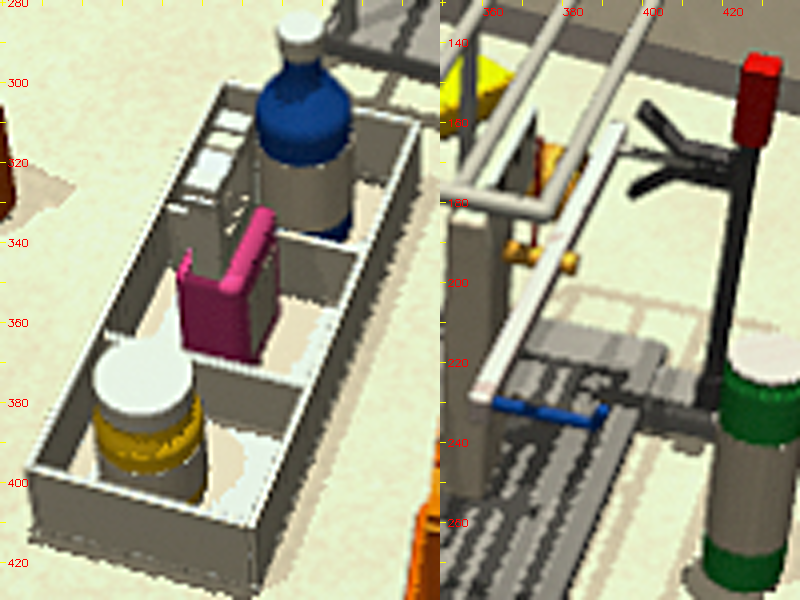

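```bash
cat > fit.py <<'E'
from h import *
from scipy.optimize import least_squares
c1=lambda X,Y:(175+X/5.3-.5,220+Y/5.3-.5); c2=lambda X,Y:(335+X/3.2-.5,160+Y/3.2-.5)
c3=lambda X,Y:(225+X/4-.5,280+Y/4-.5); c4=lambda X,Y:(350+(X-440)/4-.5,130+Y/4-.5)
tray=[("top",c1(41,168),(59,139,55)),("top",c1(686,33),(59,-139,55)),("top",c1(742,305),(-59,-139,55)),("top",c1(85,435),(-59,139,55)),
("side",c3(27,468),(59,139,55)),("side",c3(255,525),(-59,139,55)),("side",c3(225,82),(59,-139,55)),("side",c3(420,122),(-59,-139,55))]
cart=[("top",c1(301,262),(-18,30,89)),("top",c1(447,230),(-18,-30,89)),("top",c1(430,157),(18,-30,89)),("side",c3(238,292),(-18,30,89)),("side",c3(276,211),(-18,-30,89)),("side",c3(260,364),(-18,30,4)),("side",c3(182,351),(18,30,4))]
scale=[("top",c2(118,392),(-35,170,345)),("top",c2(750,293),(-35,-170,345)),("top",c2(70,135),(105,170,345)),("top",c2(690,42),(105,-170,345)),
("top",c2(159,467),(-70,140,203)),("top",c2(651,418),(-80,-130,275)),("top",c2(492,502),(-120,-105,18)),("top",c2(562,490),(-120,-155,18)),("top",c2(72,455),(-40,180,18)),
("side",c4(763,62),(-80,-130,275)),("side",c4(603,408),(-70,140,209)),("side",c4(482,398),(0,150,195)),("side",c4(622,125),(0,-150,204))]
can=[("top",c2(385,545),(0,0,165)),("side",c4(768,358),(0,0,165))]
soft=[("top",c1(593,162),(0,0,154)),("side",c3(302,22),(0,0,154))]
def fit(L,x0,yaw=True):
    f=lambda p:np.concatenate([(proj(n,pose((p[0],p[1],p[2] if yaw else 0),np.array(P)/1e3))[0]-uv) for n,uv,P in L])
    r=least_squares(f,x0,loss="soft_l1"); return r.x,r.fun.reshape(-1,2).round(1)
if __name__=="__main__":
    for k,L,x0 in(("tray",tray,(.4,.2,.2)),("cart",cart,(.4,.2,.2)),("scale",scale,(.4,-.2,.2)),("can",can,(.3,-.2,0)),("soft",soft,(.4,.1,0))):
        p,e=fit(L,x0,len(L)>2); print(k,p.round(4),e.tolist())
        if k=="scale":
            for nm,q in(("peg",(-32,140,199)),("grip0",(-80,-130,255)),("grip.4",(-80-225*np.sin(.4),-130,30+225*np.cos(.4)))): print(nm,pose(p,np.array(q)/1e3).round(4))
        if k=="can": print("can in scale frame", p)
E
python3 fit.py
```

```text
tray [0.6211 0.1923 0.1909] [[-1.1, -0.3], [1.7, -0.7], [2.1, 0.6], [-0.4, 2.3], [-1.2, 0.2], [0.0, 1.2], [-1.3, -1.3], [0.8, -0.3]]
cart [0.6254 0.1954 0.2143] [[0.9, 2.5], [1.2, 2.1], [0.8, -0.6], [-0.1, 0.1], [-0.4, -1.5], [-3.7, 9.0], [-0.8, 8.5]]
scale [ 0.6032 -0.215   0.1362] [[-0.5, 1.2], [-0.6, 0.8], [0.9, -0.6], [0.5, 0.3], [0.4, 1.6], [-0.9, -4.1], [1.3, 0.9], [1.0, 1.0], [-0.2, 0.0], [-4.8, -0.9], [-0.3, -0.1], [-3.0, 3.3], [-1.8, -1.6]]
peg [[ 0.5525 -0.0807  0.199 ]]
grip0 [[ 0.5416 -0.3547  0.255 ]]
grip.4 [[ 0.4548 -0.3666  0.2372]]
can [ 0.4689 -0.225   0.    ] [[0.1, 0.6], [-0.7, -0.3]]
can in scale frame [ 0.46888144 -0.22497978  0.        ]
soft [0.6335 0.0996 0.    ] [[1.0, 0.4], [-0.9, 0.8]]
```

```bash
python3 - <<'E'
from fit import *
pc,e=fit(cart[:5],(.62,.19,.2));print(pc,e.tolist())
ps,_=fit(scale[:5]+scale[6:9]+scale[10:11],(.6,-.2,.1));print(ps,_.tolist())
for q in(0,.03,.06): print(q,[ (proj(n,pose(ps,np.array((-80-245*np.sin(q),-130,30+245*np.cos(q)))/1e3))[0]).round(1) for n in("top","side")],c2(651,418),c4(763,62))
def box(x,y,z0,z1,y0=None):
    return [(a,b,c) for c in(z0,z1) for a,b in((-x,-y),(x,-y),(x,y),(-x,y))]
E4=[(0,1),(1,2),(2,3),(3,0),(4,5),(5,6),(6,7),(7,4),(0,4),(1,5),(2,6),(3,7)]
def draw(im,n,p,B,x0,y0,s,col):
    u=(proj(n,pose(p,np.array(B)/1e3))-[x0-.5,y0-.5])*s
    for i,j in E4: cv2.line(im,tuple(u[i].astype(int)),tuple(u[j].astype(int)),col,1)
out=[]
for n,x0,y0,x1,y1 in(("top",210,230,280,290),("side",250,290,320,380)):
    im=cv2.convertScaleAbs(cv2.imread(f"pics/{n}0.png"),alpha=1.5)
    s=5.6;c=crop(im,x0,y0,x1,y1,s)
    draw(c,n,pc,box(18,30,4,89),x0,y0,s,(0,0,255));draw(c,n,pc,box(8,26,89,155),x0,y0,s,(255,0,0))
    out.append(cv2.copyMakeBorder(c,0,510-c.shape[0],0,0,0))
cv2.imwrite("pics/ov.png",np.hstack(out))
E
```

```text
[0.62596603 0.19687956 0.19482291] [[0.0, 2.0], [0.4, 2.2], [0.3, -0.6], [-1.1, 0.6], [-0.8, -0.9]]
[ 0.60429832 -0.21452552  0.13860581] [[-0.7, 0.8], [-1.0, -0.0], [0.5, -1.0], [-0.0, -0.5], [0.2, 1.2], [1.1, 0.3], [0.9, 0.3], [-0.4, -0.3], [-0.7, -0.1]]
0 [array([536.8, 285.2]), array([424.9, 144. ])] (537.9375, 290.125) (430.25, 145.0)
0.03 [array([537.6, 289.3]), array([427.9, 144.6])] (537.9375, 290.125) (430.25, 145.0)
0.06 [array([538.4, 293.3]), array([430.9, 145.3])] (537.9375, 290.125) (430.25, 145.0)
```

View pics/ov.png

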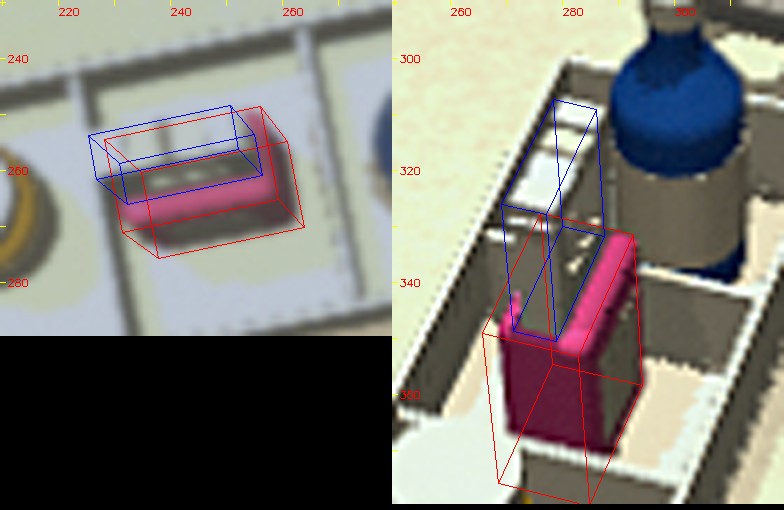

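The overlay fits: the pink cartridge's tab in the top view spans u 225–253, v 248–261. In the side view its top corners are at (277,307) and (270,326).

Candidates in the top view:
- pink, in the middle tray compartment: (246,260)
- orange look-alikes: (255,173), (190,347) and (242,333)

I choose the pink one.

```bash
cat > goal.py <<'E'
from h import *
CART=(.626,.1969,.195); SC=(.6043,-.2145,.1386)
def Rt(yaw,lean): # tool x fwd, z down; lean back toward robot by 'lean'
    return R.from_euler("z",yaw)*R.from_euler("x",np.pi)*R.from_euler("y",lean)
def go(Rg,pg):
    s=read_state();R0=R.from_rotvec(s["eef_rot"]);t=(R0.inv()*Rg).as_rotvec()
    d=Rg.inv().apply(np.array(pg)-s["tool_pos"])*1e3
    print("t",s["t"],"turn",t.round(3),np.linalg.norm(t).round(3),"then shift mm",d.round(1),"| shift first",(R0.inv().apply(np.array(pg)-s["tool_pos"])*1e3).round(1))
E
python3 - <<'E'
from goal import *
import cell
print([k for k in dir(cell) if k[0]!="_"], globals().get("hold_point_z"))
r=Rt(.195,.55);print(r.as_matrix().round(2))
go(r,(.45,.15,.33))
E
```

```text
['IKError', 'camera_model', 'close_job', 'grab_frame', 'hold_point_z', 'read_state'] 0.0187
[[ 0.84  0.19  0.51]
 [ 0.17 -0.98  0.1 ]
 [ 0.52  0.   -0.85]]
t 0.1 turn [-0.055  0.548  0.192] 0.584 then shift mm [ 360.9 -599.   104.9] | shift first [ 473.1 -516.2  -98.7]
```

>>> move_arm([
  [[24,-26,-6,0,0,0,-0.7],[24,-26,-6,0,0,0,-0.7],[24,-26,-6,0,0,0,-0.7],[24,-26,-6,0,0,0,-0.7],[24,-26,-6,0,0,0,-0.7],[24,-26,-6,0,0,0,-0.7],[24,-26,-6,0,0,0,-0.7],[24,-26,-6,0,0,0,-0.7],[24,-26,-6,0,0,0,-0.7],[24,-26,-6,0,0,0,-0.7]],
])

```text
t: 0.93
tool_pos: [0.3327, -0.1743, 0.2915]
eef_rot: [-3.081, -0.612, -0.0]
ft_force: [1.2, -0.9, 0.6]
gripper_width: 0.0729
finger_force: 0.0
```

>>> move_arm([
  [[24,-26,-6,0,0,0,-0.7],[24,-26,-6,0,0,0,-0.7],[24,-26,-6,0,0,0,-0.7],[24,-26,-6,0,0,0,-0.7],[24,-26,-6,0,0,0,-0.7],[24,-26,-6,0,0,0,-0.7],[24,-26,-6,0,0,0,-0.7],[24,-26,-6,0,0,0,-0.7],[24,-26,-6,0,0,0,-0.7],[0,0,0,0,0,0,-0.7]],
])

```text
t: 1.77
tool_pos: [0.4436, 0.127, 0.3454]
eef_rot: [-3.079, -0.619, -0.0]
ft_force: [-0.4, -0.7, -0.9]
gripper_width: 0.0728
finger_force: 0.0
```

```bash
python3 - <<'E'
from goal import *
s=read_state();print(s["tool_pos"],s["gripper_width"],s["joint_positions"].round(2))
r=Rt(.195,.55); g=pose(CART,(0,0,.129))[0]; print(g)
z=r.apply((0,0,1)); tcp=g+z*(hold_point_z-.0)
go(r,tcp-.1*z); print("tcp goal",tcp)
E
```

```text
[0.4436293  0.12703803 0.34543715] 0.07275945326323359 [0.2  0.03 1.57 0.   1.54 1.37]
[0.626  0.1969 0.129 ]
t 1.7667 turn [-0.056  0.548  0.196] 0.585 then shift mm [ 50.9 -33.2 203.8] | shift first [153.5  -2.4 147.2]
tcp goal [0.63558901 0.19879392 0.11305779]
```

>>> move_arm([
  [[0,0,0,-0.008,0.0783,0.028,-0.7],[0,0,0,-0.008,0.0783,0.028,-0.7],[0,0,0,-0.008,0.0783,0.028,-0.7],[0,0,0,-0.008,0.0783,0.028,-0.7],[0,0,0,-0.008,0.0783,0.028,-0.7],[0,0,0,-0.008,0.0783,0.028,-0.7],[0,0,0,-0.008,0.0783,0.028,-0.7],[10,-6,25,0,0,0,-0.7],[10,-6,25,0,0,0,-0.7],[10,-6,25,0,0,0,-0.7]],
])

```text
t: 2.6
tool_pos: [0.5033, 0.1529, 0.2969]
eef_rot: [-2.961, -0.284, -0.838]
ft_force: [0.3, -0.7, 0.7]
gripper_width: 0.0727
finger_force: 0.0
```

>>> move_arm([
  [[5,-4,30,0,0,0,-0.7],[5,-4,30,0,0,0,-0.7],[5,-4,30,0,0,0,-0.7],[5,-3,30,0,0,0,-0.7],[0,0,0,0,0,0,-0.7],[0,0,0,0,0,0,-0.7],[0,0,0,0,0,0,-0.7],[0,0,0,0,0,0,-0.7],[0,0,0,0,0,0,-0.7],[0,0,0,0,0,0,-0.7]],
])

```text
t: 3.43
tool_pos: [0.5783, 0.1825, 0.2065]
eef_rot: [-2.96, -0.284, -0.838]
ft_force: [-1.2, -0.3, -0.6]
gripper_width: 0.0727
finger_force: 0.0
```

```bash
python3 - <<'E'
from goal import *
r=Rt(.195,.55); g=pose(CART,(0,0,.129))[0]
z=r.apply((0,0,1)); tcp=g+z*hold_point_z
go(r,tcp)
out=[]
for n,(x0,y0,x1,y1) in(("top",(190,210,300,310)),("side",(230,270,340,390))):
    c=crop(cv2.convertScaleAbs(grab_frame(n)[:,:,::-1],alpha=1.5),x0,y0,x1,y1,3.6);out.append(cv2.copyMakeBorder(c,0,432-c.shape[0],0,0,0))
cv2.imwrite("pics/pre.png",np.hstack(out))
E
```

```text
t 3.4333 turn [ 0.002 -0.002 -0.003] 0.004 then shift mm [  1.8  -4.8 110.7] | shift first [  1.6  -5.1 110.7]
```

View pics/pre.png

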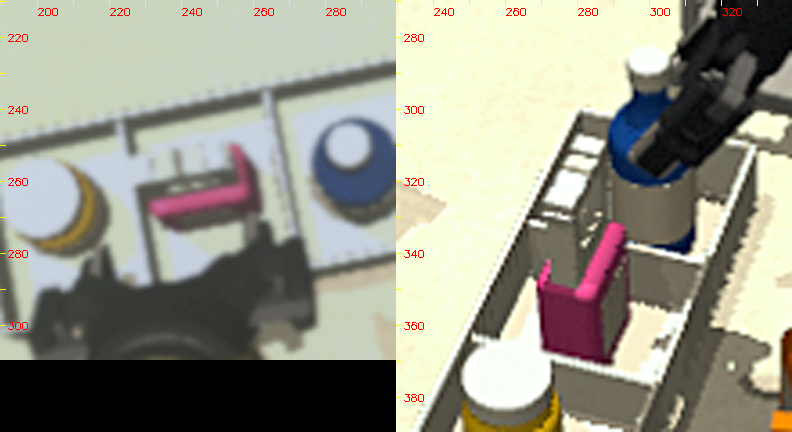

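The fingertips at u≈214 and 262 in the top view straddle the tab (225–253). The bottle and jar are clear, so I advance.

>>> move_arm([
  [[1,-2,18,0,0,0,-0.7],[1,-2,18,0,0,0,-0.7],[0,-1,18,0,0,0,-0.7],[0,0,18,0,0,0,-0.7],[0,0,18,0,0,0,-0.7],[0,0,18,0,0,0,-0.7],[0,0,4,0,0,0,-0.7],[0,0,0,0,0,0,-0.7],[0,0,0,0,0,0,-0.7],[0,0,0,0,0,0,-0.7]],
])

```text
t: 4.37
tool_pos: [0.6366, 0.199, 0.112]
eef_rot: [-2.961, -0.285, -0.838]
ft_force: [0.6, -0.4, 0.0]
gripper_width: 0.0723
finger_force: 0.0
```

>>> move_arm([
  [[0,0,0,0,0,0,-0.3],[0,0,0,0,0,0,0],[0,0,0,0,0,0,1],[0,0,0,0,0,0,1],[0,0,0,0,0,0,1],[0,0,0,0,0,0,1],[0,0,0,0,0,0,1],[0,0,0,0,0,0,1],[0,0,0,0,0,0,1],[0,0,0,0,0,0,1]],
])

```text
t: 5.2
tool_pos: [0.6372, 0.1991, 0.1125]
eef_rot: [-2.96, -0.284, -0.84]
ft_force: [-0.9, -1.1, 5.8]
gripper_width: 0.0532
finger_force: 61.4
```

```bash
python3 - <<'E'
from goal import *
s=read_state();print(s["tool_pos"],s["gripper_width"],s["finger_force"],s["ft_force"],s["joint_positions"].round(2))
R0=R.from_rotvec(s["eef_rot"]); e=pose(CART,(0,0,.144))[0]
print("eye in tool mm",(R0.inv().apply(e-s["tool_pos"])*1e3).round(1), "up 1mm in tool",R0.inv().apply((0,0,1)).round(3))
E
```

```text
[0.6371902  0.19905003 0.11252917] 0.05324429880984138 61.40347100794315 [-0.92922452 -1.05738022  5.76833939] [ 0.26  0.46  1.7  -0.09  0.44  1.71]
eye in tool mm [  6.8  -0.  -32.8] up 1mm in tool [ 0.525  0.001 -0.851]
```

>>> move_arm([
  [[4,0,-7,0,0,0,1],[10,0,-16,0,0,0,1],[16,0,-26,0,0,0,1],[16,0,-26,0,0,0,1],[16,0,-26,0,0,0,1],[16,0,-26,0,0,0,1],[16,0,-26,0,0,0,1],[8,0,-13,0,0,0,1],[0,0,0,0,0,0,1],[0,0,0,0,0,0,1]],
])

```text
t: 6.03
tool_pos: [0.6363, 0.1991, 0.3058]
eef_rot: [-2.961, -0.285, -0.836]
ft_force: [-0.0, 0.6, -2.8]
gripper_width: 0.0529
finger_force: 63.2
```

```bash
cat >> goal.py <<'E'
EYE=np.array((6.8,0,-32.8))/1e3
def goeye(x,y,z,yaw=SC[2],lean=.55): # put eye_top at scale coords mm
    r=Rt(yaw,lean); e=pose(SC,np.array((x,y,z))/1e3)[0]; print("eye goal",e.round(3)); go(r,e-r.apply(EYE))
E
python3 - <<'E'
from goal import *
s=read_state();print(s["tool_pos"],s["gripper_width"],s["ft_force"])
goeye(-145,140,320)
goeye(-145,140,218)
E
```

```text
[0.63633898 0.1990922  0.30583713] 0.052851538136003386 [-0.03585209  0.59398405 -2.8199139 ]
eye goal [ 0.441 -0.096  0.32 ]
t 6.0333 turn [-0.027 -0.     0.045] 0.053 then shift mm [-198.8  265.2 -101.5] | shift first [-210.5  253.  -108.7]
eye goal [ 0.441 -0.096  0.218]
t 6.0333 turn [-0.027 -0.     0.045] 0.053 then shift mm [-252.1  265.2  -14.6] | shift first [-263.9  253.   -21.7]
```

>>> move_arm([
  [[-10,5,-6,0,0,0,1],[-22,10,-14,0,0,0,1],[-22,20,-12,0,0,0,1],[-22,25,-11,0,0,0,1],[-22,28,-11,0,0,0,1],[-22,28,-11,0,0,0,1],[-22,28,-11,0,0,0,1],[-22,28,-11,0,0,0,1],[-22,28,-11,0,0,0,1],[-14,28,-7,0,0,0,1]],
])

```text
t: 6.87
tool_pos: [0.4565, -0.0684, 0.2888]
eef_rot: [-2.961, -0.285, -0.833]
ft_force: [0.6, -0.9, -1.8]
gripper_width: 0.0527
finger_force: 63.3
```

>>> move_arm([
  [[-8,20,-4,-0.005,0,0.009,1],[-2,5,0,-0.005,0,0.009,1],[0,0,0,-0.005,0,0.009,1],[0,0,0,-0.005,0,0.009,1],[0,0,0,-0.007,0,0.009,1],[-10,0,16,0,0,0,1],[-10,0,16,0,0,0,1],[-10,0,16,0,0,0,1],[0,0,0,0,0,0,1],[0,0,0,0,0,0,1]],
])

```text
t: 7.7
tool_pos: [0.4527, -0.0933, 0.232]
eef_rot: [-2.98, -0.209, -0.839]
ft_force: [0.7, -0.8, -1.0]
gripper_width: 0.053
finger_force: 63.6
```

```bash
python3 - <<'E'
from goal import *
s=read_state();print(s["tool_pos"],s["gripper_width"],s["ft_force"])
goeye(-145,140,218)
goeye(-95,140,218)
E
```

```text
[ 0.45267616 -0.09330009  0.23202002] 0.05300768095404974 [ 0.73954066 -0.78380609 -0.98454915]
eye goal [ 0.441 -0.096  0.218]
t 7.7 turn [-0.002  0.001  0.001] 0.002 then shift mm [-24.    1.   38.7] | shift first [-23.9   1.   38.7]
eye goal [ 0.491 -0.089  0.218]
t 7.7 turn [-0.002  0.001  0.001] 0.002 then shift mm [18.6  1.  64.8] | shift first [18.7  1.1 64.8]
```

>>> move_arm([
  [[-6,0,10,0,0,0,1],[-6,0,10,0,0,0,1],[-6,0,10,0,0,0,1],[-6,1,9,0,0,0,1],[10,0,6,0,0,0,1],[10,0,6,0,0,0,1],[11,0,7,0,0,0,1],[11,0,7,0,0,0,1],[0,0,0,0,0,0,1],[0,0,0,0,0,0,1]],
])

```text
t: 8.53
tool_pos: [0.5022, -0.088, 0.1872]
eef_rot: [-2.98, -0.21, -0.842]
ft_force: [-0.2, -0.0, -1.1]
gripper_width: 0.053
finger_force: 63.6
```

```bash
python3 - <<'E'
from goal import *
goeye(-95,140,218); goeye(-36,140,218)
out=[]
for n,(x0,y0,x1,y1) in(("top",(350,230,430,340)),("side",(345,180,445,290))):
    c=crop(cv2.convertScaleAbs(grab_frame(n)[:,:,::-1],alpha=1.5),x0,y0,x1,y1,4.4)
    for a in((-70,140,209),(-70,140,195),(-6,140,195),(-40,180,18)):
        u=(proj(n,pose(SC,np.array(a)/1e3))[0]-[x0-.5,y0-.5])*4.4; cv2.circle(c,tuple(u.astype(int)),3,(255,0,255),1)
    out.append(c)
cv2.imwrite("pics/ins.png",np.hstack(out))
E
```

```text
eye goal [ 0.491 -0.089  0.218]
t 8.5333 turn [-0.    -0.001  0.002] 0.002 then shift mm [-0.4 -0.6  0.6] | shift first [-0.4 -0.6  0.6]
eye goal [ 0.549 -0.081  0.218]
t 8.5333 turn [-0.    -0.001  0.002] 0.002 then shift mm [49.9 -0.6 31.4] | shift first [49.9 -0.5 31.5]
```

View pics/ins.png

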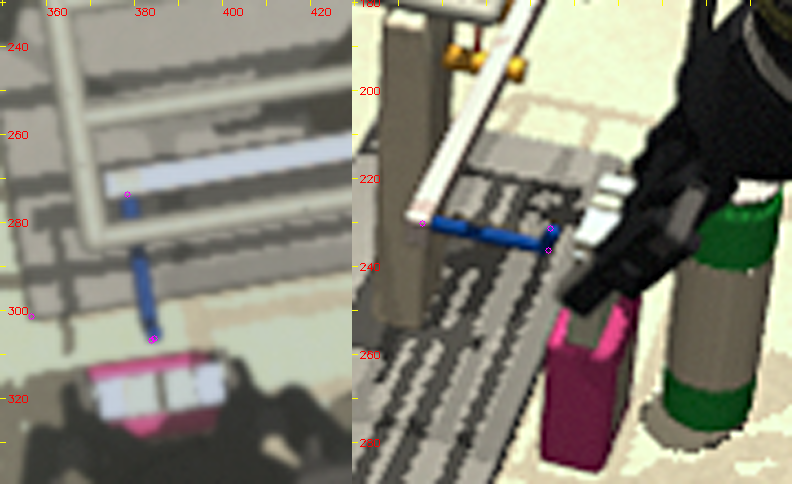

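Top view: the peg tip is at (384,306) and the tab spans u 371–400, centred near 386, so it lines up with the peg to within about 3 mm. In the side view the projected lip and peg points fall on the blue peg. I insert.

>>> move_arm([
  [[5,1,3,0,0,0,1],[5,1,3,0,0,0,1],[5,0,3.2,0,0,0,1],[5,0,3.2,0,0,0,1],[5,0,3.2,0,0,0,1],[5,0,3.2,0,0,0,1],[5,0,3.2,0,0,0,1],[0,0,0,0,0,0,1],[0,0,0,0,0,0,1],[0,0,0,0,0,0,1]],
])

```text
t: 9.47
tool_pos: [0.5427, -0.0846, 0.1856]
eef_rot: [-2.981, -0.208, -0.84]
ft_force: [0.3, 0.2, -2.9]
gripper_width: 0.0528
finger_force: 63.6
```

>>> move_arm([
  [[5,0,3.2,0,0,0,1],[5,0,3.2,0,0,0,1],[5,0,3.2,0,0,0,1],[0,0,0,0,0,0,1],[0,0,0,0,0,0,1],[0,0,0,0,0,0,1],[0,0,0,0,0,0,1],[0,0,0,0,0,0,1],[0,0,0,0,0,0,1],[0,0,0,0,0,0,1]],
])

```text
t: 10.3
tool_pos: [0.5604, -0.0822, 0.1855]
eef_rot: [-2.981, -0.207, -0.841]
ft_force: [0.2, -0.4, -3.3]
gripper_width: 0.053
finger_force: 63.6
```

```bash
python3 - <<'E'
from goal import *
print(read_state()["ft_force"]);goeye(-36,140,218); goeye(-36,140,201)
out=[]
for n,(x0,y0,x1,y1) in(("top",(350,230,430,340)),("side",(345,180,445,290))):
    c=crop(cv2.convertScaleAbs(grab_frame(n)[:,:,::-1],alpha=1.5),x0,y0,x1,y1,4.4)
    out.append(c)
cv2.imwrite("pics/ins2.png",np.hstack(out))
E
```

```text
[ 0.21805147 -0.37010821 -3.30880202]
eye goal [ 0.549 -0.081  0.218]
t 10.3 turn [-0. -0.  0.] 0.0 then shift mm [ 0.9 -3.  -0.6] | shift first [ 0.9 -3.  -0.6]
eye goal [ 0.549 -0.081  0.201]
t 10.3 turn [-0. -0.  0.] 0.0 then shift mm [-7.9 -3.  13.9] | shift first [-7.9 -3.  13.9]
```

View pics/ins2.png

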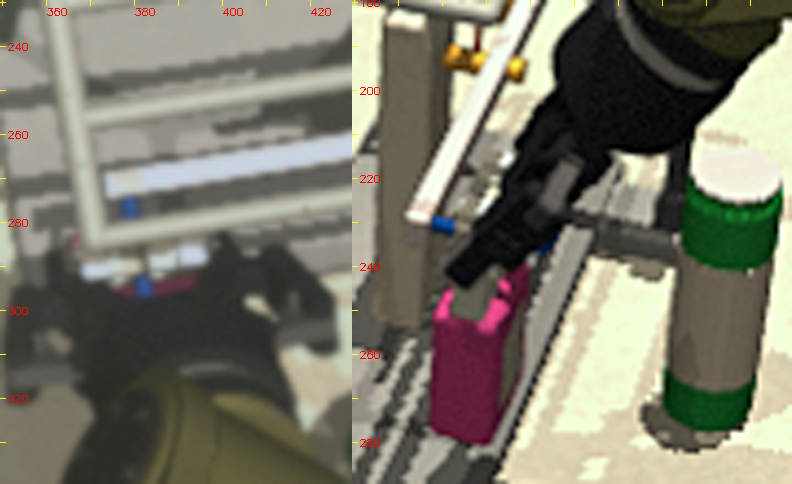

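The peg passes through the window: in the top view it is visible at (382,275) beyond the tab and (382,294) before it. It is centred and nothing is in contact, so I lower.

>>> move_arm([
  [[-2.1,0,3.4,0,0,0,1],[-2.1,0,3.4,0,0,0,1],[-2.1,0,3.4,0,0,0,1],[-1,0,1.7,0,0,0,1],[-0.5,0,0.85,0,0,0,1],[0,0,0,0,0,0,1],[0,0,0,0,0,0,1],[0,0,0,0,0,0,1],[0,0,0,0,0,0,1],[0,0,0,0,0,0,1]],
])

```text
t: 11.23
tool_pos: [0.5605, -0.0822, 0.1707]
eef_rot: [-2.981, -0.208, -0.841]
ft_force: [1.1, -0.7, -1.8]
gripper_width: 0.053
finger_force: 63.6
```

>>> move_arm([
  [[-0.5,0,0.85,0,0,0,1],[0,0,0,0,0,0,1],[0,0,0,0,0,0,1],[-0.5,0,0.85,0,0,0,1],[0,0,0,0,0,0,1],[0,0,0,0,0,0,1],[0,0,0,0,0,0,1],[0,0,0,0,0,0,1],[0,0,0,0,0,0,1],[0,0,0,0,0,0,1]],
])

```text
t: 12.07
tool_pos: [0.5605, -0.0822, 0.1686]
eef_rot: [-2.981, -0.208, -0.841]
ft_force: [-0.1, -0.2, -1.5]
gripper_width: 0.053
finger_force: 63.6
```

>>> move_arm([
  [[-0.5,0,0.85,0,0,0,1],[0,0,0,0,0,0,1],[0,0,0,0,0,0,1],[-0.5,0,0.85,0,0,0,1],[0,0,0,0,0,0,1],[0,0,0,0,0,0,1],[0,0,0,0,0,0,1],[0,0,0,0,0,0,1],[0,0,0,0,0,0,1],[0,0,0,0,0,0,1]],
])

```text
t: 12.9
tool_pos: [0.5606, -0.0822, 0.1666]
eef_rot: [-2.981, -0.208, -0.841]
ft_force: [-0.2, 0.6, -1.0]
gripper_width: 0.0528
finger_force: 63.6
```

>>> move_arm([
  [[-0.5,0,0.85,0,0,0,1],[0,0,0,0,0,0,1],[0,0,0,0,0,0,1],[-0.5,0,0.85,0,0,0,1],[0,0,0,0,0,0,1],[0,0,0,0,0,0,1],[0,0,0,0,0,0,1],[0,0,0,0,0,0,1],[0,0,0,0,0,0,1],[0,0,0,0,0,0,1]],
])

```text
t: 13.73
tool_pos: [0.5606, -0.0822, 0.1646]
eef_rot: [-2.981, -0.208, -0.841]
ft_force: [-0.6, -0.3, 0.2]
gripper_width: 0.0532
finger_force: 63.6
```

>>> move_arm([
  [[0,0,0,0,0,0,-0.3],[0,0,0,0,0,0,-0.4],[0,0,0,0,0,0,-0.5],[0,0,0,0,0,0,-0.6],[0,0,0,0,0,0,-0.7],[0,0,0,0,0,0,-0.7],[0,0,0,0,0,0,-0.7],[0,0,0,0,0,0,-0.7],[0,0,0,0,0,0,-0.7],[0,0,0,0,0,0,-0.7]],
])

```text
t: 14.57
tool_pos: [0.5606, -0.0822, 0.1646]
eef_rot: [-2.981, -0.208, -0.841]
ft_force: [0.2, -0.2, 0.7]
gripper_width: 0.0727
finger_force: 0.0
```

>>> move_arm([
  [[0,0,-6,0,0,0,-0.7],[0,0,-12,0,0,0,-0.7],[0,0,-20,0,0,0,-0.7],[0,0,-25,0,0,0,-0.7],[0,0,-25,0,0,0,-0.7],[0,0,-25,0,0,0,-0.7],[0,0,-25,0,0,0,-0.7],[0,0,-12,0,0,0,-0.7],[0,0,0,0,0,0,-0.7],[0,0,0,0,0,0,-0.7]],
])

```text
t: 15.4
tool_pos: [0.4829, -0.0932, 0.2928]
eef_rot: [-2.981, -0.207, -0.843]
ft_force: [0.4, 0.5, -0.0]
gripper_width: 0.0724
finger_force: 0.0
```

```bash
python3 - <<'E'
from goal import *
s=read_state();print(s["tool_pos"],s["ft_force"],s["gripper_width"])
out=[]
for n,(x0,y0,x1,y1) in(("top",(350,230,450,340)),("side",(345,130,445,290))):
    c=crop(cv2.convertScaleAbs(grab_frame(n)[:,:,::-1],alpha=1.5),x0,y0,x1,y1,3.7)
    out.append(cv2.copyMakeBorder(c,0,592-c.shape[0],0,0,0))
cv2.imwrite("pics/hung.png",np.hstack(out))
E
```

```text
[ 0.48288311 -0.09316386  0.29283788] [ 0.42472415  0.53900907 -0.0375914 ] 0.07243573951706396
```

View pics/hung.png

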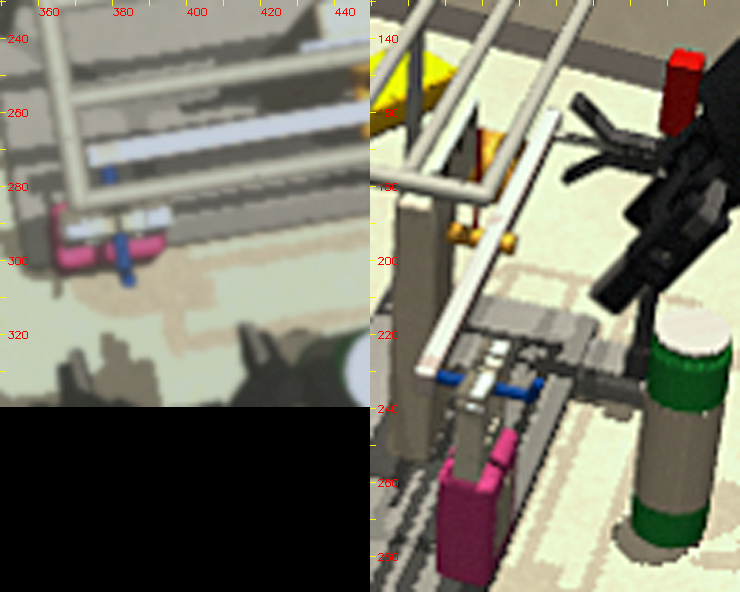

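The cartridge hangs on the peg: in the side view the window's roof rests on the blue peg at (377,236), inside the lip at (388,233). The gripper is clear and the handle top is at (430,145). On to the lever.

```bash
cat >> goal.py <<'E'
L0=.35
def lev(q,back=0,q0=.03,run=True):
    r=Rt(SC[2],L0+q-q0); p=pose(SC,np.array((-80-225*np.sin(q),-130,30+225*np.cos(q)))/1e3)[0]
    tcp=p+r.apply((0,0,hold_point_z-back)); 
    if run: print("lev",q,back,tcp.round(4)); go(r,tcp)
    return r,tcp
E
python3 - <<'E'
from goal import *
lev(.03,.16);
ra,a=lev(.03,run=False);rb,b=lev(.40,run=False)
n=20
for i in range(0,21,5):
    q=.03+.37*i/20; q2=q+.37/20
    r1,p1=lev(q,run=False);r2,p2=lev(q2,run=False)
    print((r1.inv().apply(p2-p1)*1e3).round(2),(r1.inv()*r2).as_rotvec().round(4))
E
```

```text
lev 0.03 0.16 [ 0.4884 -0.3619  0.3876]
t 15.5 turn [-0.001 -0.199  0.   ] 0.199 then shift mm [   3.1  267.2 -101.3] | shift first [ 23.  267.1 -98.8]
[-3.62  0.   -1.28] [ 0.      0.0185 -0.    ]
[-3.62  0.   -1.28] [0.     0.0185 0.    ]
[-3.62  0.   -1.28] [0.     0.0185 0.    ]
[-3.62  0.   -1.28] [ 0.      0.0185 -0.    ]
[-3.62  0.   -1.28] [0.     0.0185 0.    ]
```

>>> move_arm([
  [[-4,16,-10,0,0,0,-0.2],[-2,30,-16,0,0,0,-0.2],[2,30,-12,0,0,0,-0.2],[4,30,-11,0,0,0,-0.2],[4,30,-10,0,0,0,-0.2],[4,30,-10,0,0,0,-0.2],[4,30,-10,0,0,0,-0.2],[4,30,-10,0,0,0,-0.2],[4,26,-10,0,0,0,-0.2],[3,15,0,0,0,0,-0.2]],
])

```text
t: 16.33
tool_pos: [0.4882, -0.3647, 0.3886]
eef_rot: [-2.981, -0.205, -0.841]
ft_force: [-0.5, -0.7, -0.2]
gripper_width: 0.0512
finger_force: 0.0
```

>>> move_arm([
  [[0,0,0,0,-0.04,0,-0.2],[0,0,0,0,-0.08,0,-0.2],[0,0,0,0,-0.08,0,-0.2],[0,0,0,0,0,0,-0.2],[0,0,0,0,0,0,-0.2],[0,0,0,0,0,0,-0.2],[0,0,0,0,0,0,-0.2],[0,0,0,0,0,0,-0.2],[0,0,0,0,0,0,-0.2],[0,0,0,0,0,0,-0.2]],
])

```text
t: 17.17
tool_pos: [0.4879, -0.362, 0.389]
eef_rot: [-3.063, -0.213, -0.542]
ft_force: [0.4, -0.1, -1.1]
gripper_width: 0.0511
finger_force: 0.0
```

```bash
python3 - <<'E'
from goal import *
s=read_state();print(s["tool_pos"],s["gripper_width"],s["joint_positions"].round(2))
lev(.03,.1);lev(.03,.0)
# red handle blobs
for n in("top","side"):
    f=grab_frame(n).astype(int);m=((f[...,0]>90)&(f[...,1]<45)&(f[...,2]<45)).astype(np.uint8)
    k,_,st,c=cv2.connectedComponentsWithStats(m)
    print(n,[(st[i].tolist(),c[i].round(1).tolist()) for i in range(1,k) if st[i,4]>15])
    for q in(0,.03,.06):
        o=np.array([(dx,dy,dz) for dx in(-11,11) for dy in(-11,11) for dz in(-35,20)],float)
        P=np.c_[-80-(225+o[:,2])*np.sin(q)+o[:,0]*np.cos(q),-130+o[:,1],30+(225+o[:,2])*np.cos(q)+o[:,0]*np.sin(q)]/1e3
        u=proj(n,pose(SC,P)); print(q,u.min(0).round(1),u.max(0).round(1))
E
```

```text
[ 0.48792031 -0.36199145  0.38899021] 0.051144856737014 [-0.81  0.24  1.27  0.29  1.43  0.61]
lev 0.03 0.1 [ 0.5087 -0.3591  0.3313]
t 17.1667 turn [ 0.    -0.001  0.   ] 0.001 then shift mm [-0.1  0.  61.4] | shift first [-0.1 -0.  61.4]
lev 0.03 0.0 [ 0.5427 -0.3544  0.2373]
t 17.1667 turn [ 0.    -0.001  0.   ] 0.001 then shift mm [-1.000e-01  0.000e+00  1.614e+02] | shift first [-1.000e-01 -0.000e+00  1.614e+02]
top [([0, 161, 24, 14, 76], [10.9, 166.3]), ([0, 241, 18, 10, 72], [8.3, 246.0]), ([532, 286, 11, 11, 98], [537.2, 290.7]), ([482, 409, 12, 15, 166], [487.8, 416.1]), ([483, 439, 13, 29, 311], [488.8, 452.0])]
0 [520.  278.2] [543.8 294.9]
0.03 [520.7 282.2] [544.6 297.9]
0.06 [521.3 286.3] [545.2 300.9]
side [([426, 143, 9, 6, 40], [430.2, 145.6]), ([502, 265, 12, 10, 82], [508.0, 269.5]), ([197, 303, 20, 11, 48], [206.8, 307.8]), ([340, 362, 8, 21, 39], [343.1, 372.3])]
0 [417.3 141. ] [430.3 166.8]
0.03 [419.6 141.5] [433.3 167.3]
0.06 [421.9 142. ] [436.3 168. ]
```

>>> move_arm([
  [[0,0,12,0,0,0,-0.2],[0,0,25,0,0,0,-0.2],[0,0,25,0,0,0,-0.2],[-1,0,25,0,0,0,-0.2],[-1,0,25,0,0,0,-0.2],[0,0,20,0,0,0,-0.2],[0,0,15,0,0,0,-0.2],[0,0,11,0,0,0,-0.2],[0,0,0,0,0,0,-0.2],[0,0,0,0,0,0,-0.2]],
])

```text
t: 18.1
tool_pos: [0.54, -0.3546, 0.2396]
eef_rot: [-3.062, -0.214, -0.541]
ft_force: [-0.4, 0.7, 0.6]
gripper_width: 0.0514
finger_force: 0.0
```

>>> move_arm([
  [[0,0,0,0,0,0,0],[0,0,0,0,0,0,0.2],[0,0,0,0,0,0,0.35],[0,0,0,0,0,0,0.45],[0,0,0,0,0,0,0.55],[0,0,0,0,0,0,0.7],[0,0,0,0,0,0,0.8],[0,0,0,0,0,0,0.8],[0,0,0,0,0,0,0.8],[0,0,0,0,0,0,0.8]],
])

```text
t: 18.93
tool_pos: [0.5399, -0.3581, 0.2416]
eef_rot: [-3.069, -0.21, -0.548]
ft_force: [5.1, -23.1, 0.8]
gripper_width: 0.0215
finger_force: 59.7
```

>>> move_arm([
  [[0,1.2,0,0,0,0,0.8],[0,1.2,0,0,0,0,0.8],[0,1.2,0,0,0,0,0.8],[0,0,0,0,0,0,0.8],[0,0,0,0,0,0,0.8],[0,0,0,0,0,0,0.8],[0,0,0,0,0,0,0.8],[0,0,0,0,0,0,0.8],[0,0,0,0,0,0,0.8],[0,0,0,0,0,0,0.8]],
])

```text
t: 19.77
tool_pos: [0.5405, -0.3587, 0.2415]
eef_rot: [-3.064, -0.213, -0.545]
ft_force: [-1.8, 0.2, 6.0]
gripper_width: 0.0217
finger_force: 61.2
```

>>> move_arm([
  [[-3.6,0,-1.3,0,0.0185,0,0.8],[-3.6,0,-1.3,0,0.0185,0,0.8],[-3.6,0,-1.3,0,0.0185,0,0.8],[-3.6,0,-1.3,0,0.0185,0,0.8],[-3.6,0,-1.3,0,0.0185,0,0.8],[-3.6,0,-1.3,0,0.0185,0,0.8],[-3.6,0,-1.3,0,0.0185,0,0.8],[-3.6,0,-1.3,0,0.0185,0,0.8],[0,0,0,0,0,0,0.8],[0,0,0,0,0,0,0.8]],
])

```text
t: 20.6
tool_pos: [0.5098, -0.363, 0.2389]
eef_rot: [-3.006, -0.209, -0.767]
ft_force: [-3.6, -1.2, 5.9]
gripper_width: 0.0216
finger_force: 61.2
```

>>> move_arm([
  [[-3.6,0,-1.3,0,0.0185,0,0.8],[-3.6,0,-1.3,0,0.0185,0,0.8],[-3.6,0,-1.3,0,0.0185,0,0.8],[-3.6,0,-1.3,0,0.0185,0,0.8],[-3.6,0,-1.3,0,0.0185,0,0.8],[-3.6,0,-1.3,0,0.0185,0,0.8],[-3.6,0,-1.3,0,0.0185,0,0.8],[-3.6,0,-1.3,0,0.0185,0,0.8],[0,0,0,0,0,0,0.8],[0,0,0,0,0,0,0.8]],
])

```text
t: 21.43
tool_pos: [0.4802, -0.3672, 0.2319]
eef_rot: [-2.932, -0.203, -0.983]
ft_force: [-4.5, -2.3, 5.7]
gripper_width: 0.0209
finger_force: 61.3
```

>>> move_arm([
  [[-3.6,0,-1.3,0,0.0185,0,0.8],[-3.6,0,-1.3,0,0.0185,0,0.8],[-3.6,0,-1.3,0,0.0185,0,0.8],[0,0,0,0,0,0,0.8],[0,0,0,0,0,0,0.8],[0,0,0,0,0,0,0.8],[0,0,0,0,0,0,0.8],[0,0,0,0,0,0,0.8],[0,0,0,0,0,0,0.8],[0,0,0,0,0,0,0.8]],
])

```text
t: 22.27
tool_pos: [0.4697, -0.3687, 0.2283]
eef_rot: [-2.901, -0.202, -1.062]
ft_force: [-5.7, -2.8, 5.9]
gripper_width: 0.021
finger_force: 61.4
```

```bash
cat >> goal.py <<'E'
def blue():
    for n,(x0,y0,x1,y1) in(("top",(340,250,420,330)),("side",(345,200,410,280))):
        f=grab_frame(n).astype(int)[y0:y1,x0:x1]
        for nm,m in(("blue",(f[...,2]>60)&(f[...,2]>f[...,0]+30)&(f[...,2]>f[...,1]+25)),("pink",(f[...,0]>60)&(f[...,0]>f[...,1]+45)&(f[...,2]>f[...,1]+15))):
            y,x=np.nonzero(m);print(n,nm,len(x),(x.mean()+x0).round(1),(y.mean()+y0).round(1),"max",x.max()+x0,y.max()+y0,"min",x.min()+x0,y.min()+y0)
E
python3 - <<'E'
from goal import *
import goal
s=read_state();print(s["ft_force"],s["tool_pos"]);lev(.40)
blue()
print([proj(n,pose(SC,np.array([(-70,140*1,209),(-70,139,191)])/1e3)).round(1).tolist() for n in("top","side")])
import os
f=cv2.imread("pics/hung.png")
E
```

```text
[-5.74190794 -2.75921245  5.90800322] [ 0.46971404 -0.36868337  0.22825752]
lev 0.4 0 [ 0.4685 -0.3647  0.2232]
t 22.2667 turn [0.001 0.018 0.001] 0.018 then shift mm [-3.9 -4.1  3.4] | shift first [-3.8 -4.1  3.4]
top blue 32 381.8 294.3 max 384 306 min 378 276
top pink 67 378.9 298.1 max 393 301 min 366 295
side blue 52 376.7 238.7 max 390 242 min 363 235
side pink 226 372.4 266.4 max 384 279 min 364 251
[[[384.7, 306.4], [384.4, 306.9]], [[389.6, 231.4], [389.2, 237.7]]]
```

>>> move_arm([
  [[-3.6,0,-1.3,0,0.0185,0,0.8],[-1.8,0,-0.6,0,0.009,0,0.8],[0,0,0,0,0,0,0.8],[0,0,0,0,0,0,0.8],[0,0,0,0,0,0,0.8],[0,0,0,0,0,0,0.8],[0,0,0,0,0,0,0.8],[0,0,0,0,0,0,0.8],[0,0,0,0,0,0,0.8],[0,0,0,0,0,0,0.8]],
])

```text
t: 23.2
tool_pos: [0.4657, -0.3692, 0.2269]
eef_rot: [-2.883, -0.201, -1.105]
ft_force: [13.7, -3.4, 2.9]
gripper_width: 0.0214
finger_force: 61.2
```

```bash
python3 - <<'E'
from goal import *
s=read_state();print(s["ft_force"],s["tool_pos"]);blue()
E
```

```text
[13.69621825 -3.44044832  2.88587049] [ 0.46574691 -0.36920471  0.22687575]
top blue 32 381.8 294.3 max 384 306 min 378 276
top pink 67 378.9 298.1 max 393 301 min 366 295
side blue 52 376.7 238.7 max 390 242 min 363 235
side pink 225 372.4 266.3 max 384 279 min 364 251
```

```bash
python3 - <<'E'
from goal import *
import goal
pose0=[(-70,140,209),(-30,140,195)]
for th in(0,.065,.13):
    c,s=np.cos(th),np.sin(th)
    P=np.array([(x,y*c+(z-195)*s,195+(z-195)*c-y*s) for x,y,z in pose0])/1e3
    print(th,[proj(n,pose(SC,P)).round(1).tolist() for n in("top","side")])
goal.grab_frame=lambda n:cv2.imread(f"pics/{n}0.png")[:,:,::-1]
try: blue()
except Exception as e: print(e)
E
```

```text
0 [[[384.7, 306.4], [380.5, 286.1]], [[389.6, 231.4], [371.2, 232.6]]]
0.065 [[[383.9, 306.8], [380.3, 286.5]], [[389.2, 234.9], [371.1, 235.8]]]
0.13 [[[383.5, 307.1], [380.3, 286.9]], [[389.0, 238.2], [371.0, 238.8]]]
top blue 40 382.0 292.4 max 385 306 min 378 275
zero-size array to reduction operation maximum which has no identitygoal.py:22: RuntimeWarning: Mean of empty slice.
  y,x=np.nonzero(m);print(n,nm,len(x),(x.mean()+x0).round(1),(y.mean()+y0).round(1),"max",x.max()+x0,y.max()+y0,"min",x.min()+x0,y.min()+y0)
  ret = ret.dtype.type(ret / rcount)
```

```bash
python3 - <<'E'
from goal import *
f0=cv2.imread("pics/side0.png")[:,:,::-1].astype(int)[200:280,345:410]
f1=grab_frame("side"); cv2.imwrite("pics/side_dip.png",f1[:,:,::-1]); f1=f1.astype(int)[200:280,345:410]
for f in(f0,f1):
    m=(f[...,2]>60)&(f[...,2]>f[...,0]+30)&(f[...,2]>f[...,1]+25)
    for x in(363,364,365,366,386,387,388,389,390):
        y=np.nonzero(m[:,x-345])[0]+200; print((x,y.min(),y.max()) if len(y) else (x,),end=" ")
    print()
E
```

```text
(363, np.int64(230), np.int64(230)) (364, np.int64(229), np.int64(231)) (365, np.int64(229), np.int64(231)) (366, np.int64(230), np.int64(231)) (386, np.int64(234), np.int64(235)) (387, np.int64(235), np.int64(235)) (388,) (389, np.int64(232), np.int64(232)) (390, np.int64(231), np.int64(233)) 
(363, np.int64(236), np.int64(237)) (364, np.int64(235), np.int64(237)) (365, np.int64(235), np.int64(238)) (366, np.int64(236), np.int64(238)) (386, np.int64(240), np.int64(242)) (387,) (388, np.int64(239), np.int64(239)) (389, np.int64(238), np.int64(240)) (390, np.int64(238), np.int64(240))
```

Peg pixels are about 6.5 px lower than when level, which matches the full 0.13 rad dip. The beam has been steady for over a second and the lever is on its stop. I swing it home.

>>> move_arm([
  [[1.8,0,0.7,0,-0.009,0,0.8],[3.6,0,1.35,0,-0.0185,0,0.8],[3.6,0,1.35,0,-0.0185,0,0.8],[3.6,0,1.35,0,-0.0185,0,0.8],[3.6,0,1.35,0,-0.0185,0,0.8],[3.6,0,1.35,0,-0.0185,0,0.8],[3.6,0,1.35,0,-0.0185,0,0.8],[3.6,0,1.35,0,-0.0185,0,0.8],[3.6,0,1.35,0,-0.0185,0,0.8],[0,0,0,0,0,0,0.8]],
])

```text
t: 24.18
tool_pos: [0.4964, -0.3648, 0.2363]
eef_rot: [-2.971, -0.208, -0.875]
ft_force: [-0.5, -5.2, 6.9]
gripper_width: 0.0213
finger_force: 63.2
```

>>> move_arm([
  [[3.6,0,1.35,0,-0.0185,0,0.8],[3.6,0,1.35,0,-0.0185,0,0.8],[3.6,0,1.35,0,-0.0185,0,0.8],[3.6,0,1.35,0,-0.0185,0,0.8],[3.6,0,1.35,0,-0.0185,0,0.8],[3.6,0,1.35,0,-0.0185,0,0.8],[3.6,0,1.35,0,-0.0185,0,0.8],[3.6,0,1.35,0,-0.0185,0,0.8],[0,0,0,0,0,0,0.8],[0,0,0,0,0,0,0.8]],
])

```text
t: 25.02
tool_pos: [0.5262, -0.3606, 0.2409]
eef_rot: [-3.036, -0.212, -0.658]
ft_force: [1.1, -2.4, 7.7]
gripper_width: 0.0212
finger_force: 63.4
```

>>> move_arm([
  [[3.6,0,1.35,0,-0.0185,0,0.8],[3.6,0,1.35,0,-0.0185,0,0.8],[3.6,0,1.35,0,-0.0185,0,0.8],[0,0,0,0,0,0,0.8],[0,0,0,0,0,0,0.8],[0,0,0,0,0,0,0.8],[0,0,0,0,0,0,0.8],[0,0,0,0,0,0,0.8],[0,0,0,0,0,0,0.8],[0,0,0,0,0,0,0.8]],
])

```text
t: 25.85
tool_pos: [0.5375, -0.359, 0.2415]
eef_rot: [-3.057, -0.213, -0.575]
ft_force: [2.1, -2.3, 7.9]
gripper_width: 0.0216
finger_force: 63.2
```

>>> move_arm([
  [[3.6,0,1.3,0,-0.0185,0,0.8],[0,0,0,0,0,0,0.8],[0,0,0,0,0,0,0.8],[0,0,0,0,0,0,0.8],[0,0,0,0,0,0,0.8],[0,0,0,0,0,0,0.8],[0,0,0,0,0,0,0.8],[0,0,0,0,0,0,0.8],[0,0,0,0,0,0,0.8],[0,0,0,0,0,0,0.8]],
])

```text
t: 26.68
tool_pos: [0.5413, -0.3585, 0.2416]
eef_rot: [-3.063, -0.214, -0.547]
ft_force: [3.0, -1.7, 7.4]
gripper_width: 0.0215
finger_force: 63.3
```

>>> move_arm([
  [[2,0,0.7,0,-0.009,0,0.8],[0,0,0,0,0,0,0.8],[0,0,0,0,0,0,0.8],[0,0,0,0,0,0,0.8],[0,0,0,0,0,0,0.8],[0,0,0,0,0,0,0.8],[0,0,0,0,0,0,0.8],[0,0,0,0,0,0,0.8],[0,0,0,0,0,0,0.8],[0,0,0,0,0,0,0.8]],
])

```text
t: 27.52
tool_pos: [0.5433, -0.3582, 0.2416]
eef_rot: [-3.066, -0.214, -0.533]
ft_force: [2.3, -1.8, 7.0]
gripper_width: 0.021
finger_force: 63.3
```

>>> move_arm([
  [[2,0,0.7,0,-0.009,0,0.8],[0,0,0,0,0,0,0.8],[0,0,0,0,0,0,0.8],[0,0,0,0,0,0,0.8],[2,0,0.7,0,-0.009,0,0.8],[0,0,0,0,0,0,0.8],[0,0,0,0,0,0,0.8],[0,0,0,0,0,0,0.8],[0,0,0,0,0,0,0.8],[0,0,0,0,0,0,0.8]],
])

```text
t: 28.35
tool_pos: [0.5475, -0.3576, 0.2415]
eef_rot: [-3.072, -0.214, -0.505]
ft_force: [1.3, -2.4, 7.2]
gripper_width: 0.0211
finger_force: 63.3
```

```bash
cat >> goal.py <<'E'
def chk():
    f=grab_frame("side").astype(int);g=f[200:280,345:410]
    m=(g[...,2]>60)&(g[...,2]>g[...,0]+30)&(g[...,2]>g[...,1]+25)
    for x in(363,364,365,366,386,389,390):
        y=np.nonzero(m[:,x-345])[0]+200; print((x,int(y.min()),int(y.max())) if len(y) else (x,),end=" ")
    print()
    for n,(x0,y0,x1,y1) in(("top",(510,260,560,320)),("side",(400,120,460,190))):
        f=grab_frame(n).astype(int)[y0:y1,x0:x1];m=(f[...,0]>60)&(f[...,1]<.4*f[...,0])&(f[...,2]<.4*f[...,0]);y,x=np.nonzero(m)
        if len(x): print(n,"red",len(x),(x.mean()+x0).round(1),(y.mean()+y0).round(1),"x",x.min()+x0,x.max()+x0,"y",y.min()+y0,y.max()+y0)
E
python3 - <<'E'
from goal import *
chk()
s=read_state();r=R.from_rotvec(s["eef_rot"]);d=s["tool_pos"]-[SC[0],SC[1],0]
g=s["tool_pos"]-r.apply((0,0,hold_point_z))
c,sn=np.cos(SC[2]),np.sin(SC[2]);d=g-[SC[0],SC[1],0];print("grasp in scale",(c*d[0]+sn*d[1])*1e3,(-sn*d[0]+c*d[1])*1e3,g[2]*1e3)
E
```

```text
(363, 230, 231) (364, 229, 231) (365, 230, 232) (366, 230, 232) (386, 235, 236) (389, 232, 233) (390, 231, 234) 
top red 54 536.6 282.9 x 531 542 y 280 285
side red 5 423.0 144.8 x 422 424 y 143 146
grasp in scale -82.06661381798156 -133.85165094450497 259.2580006494346
```

>>> move_arm([
  [[2,0,0.7,0,-0.009,0,0.8],[0,0,0,0,0,0,0.8],[0,0,0,0,0,0,0.8],[0,0,0,0,0,0,0.8],[1,0,0.4,0,-0.004,0,0.8],[0,0,0,0,0,0,0.8],[0,0,0,0,0,0,0.8],[0,0,0,0,0,0,0.8],[0,0,0,0,0,0,0.8],[0,0,0,0,0,0,0.8]],
])

```text
t: 29.33
tool_pos: [0.5482, -0.3576, 0.2413]
eef_rot: [-3.077, -0.214, -0.478]
ft_force: [-26.4, 0.8, 15.4]
gripper_width: 0.0212
finger_force: 65.8
```

>>> move_arm([
  [[-1,0,-0.4,0,0.004,0,0.8],[0,0,0,0,0,0,0.8],[-0.6,0,0,0,0,0,0.8],[0,0,0,0,0,0,0.8],[0,0,0,0,0,0,0.8],[0,0,0,0,0,0,0.8],[0,0,0,0,0,0,0.8],[0,0,0,0,0,0,0.8],[0,0,0,0,0,0,0.8],[0,0,0,0,0,0,0.8]],
])

```text
t: 30.17
tool_pos: [0.548, -0.3576, 0.2414]
eef_rot: [-3.075, -0.215, -0.488]
ft_force: [-10.6, -0.3, 11.8]
gripper_width: 0.0214
finger_force: 64.5
```

Still pressed lightly against the home stop. I open and withdraw along the tool axis.

>>> move_arm([
  [[0,0,0,0,0,0,0.4],[0,0,0,0,0,0,0.3],[0,0,0,0,0,0,0.1],[0,0,0,0,0,0,-0.1],[0,0,0,0,0,0,-0.2],[0,0,0,0,0,0,-0.2],[0,0,0,0,0,0,-0.2],[0,0,0,0,0,0,-0.2],[0,0,0,0,0,0,-0.2],[0,0,0,0,0,0,-0.2]],
])

```text
t: 31.0
tool_pos: [0.5486, -0.3571, 0.2402]
eef_rot: [-3.074, -0.214, -0.487]
ft_force: [-0.4, 0.0, -0.1]
gripper_width: 0.0512
finger_force: 0.0
```

>>> move_arm([
  [[0,0,-8,0,0,0,-0.2],[0,0,-16,0,0,0,-0.2],[0,0,-20,0,0,0,-0.2],[0,0,-20,0,0,0,-0.2],[-10,0,-15,0,0,0,-0.2],[-15,0,-10,0,0,0,-0.2],[-15,0,-10,0,0,0,-0.2],[-15,0,-10,0,0,0,-0.2],[0,0,0,0,0,0,-0.2],[0,0,0,0,0,0,-0.2]],
])

```text
t: 31.83
tool_pos: [0.4631, -0.3693, 0.3279]
eef_rot: [-3.076, -0.213, -0.488]
ft_force: [0.6, 0.7, 0.2]
gripper_width: 0.0511
finger_force: 0.0
```

```bash
python3 - <<'E'
from goal import *
s=read_state();print(s["tool_pos"],s["ft_force"],s["finger_force"]);chk();blue()
for q in(0,.02): print(q,[proj(n,pose(SC,np.array((-80-245*np.sin(q),-130,30+245*np.cos(q)))/1e3))[0].round(1) for n in("top","side")])
E
```

```text
[ 0.46306647 -0.36929678  0.3279004 ] [0.61653863 0.68936578 0.23408356] 0.0
(363, 230, 231) (364, 229, 231) (365, 230, 232) (366, 230, 232) (386, 235, 236) (389, 232, 233) (390, 231, 234) 
top red 111 536.1 286.0 x 530 542 y 281 291
side red 45 426.6 145.1 x 422 431 y 143 148
top blue 32 381.9 292.7 max 385 306 min 378 275
top pink 70 379.4 297.6 max 393 301 min 366 294
side blue 49 377.6 232.7 max 391 236 min 363 229
side pink 252 372.4 262.4 max 384 279 min 363 246
0 [array([536.8, 285.2]), array([424.9, 144. ])]
0.02 [array([537.4, 287.9]), array([426.9, 144.4])]
```

The beam is level again and the cartridge still hangs. One pixel of the handle edge suggests the lever may have sprung back slightly, so I give it a gentle confirming push with closed fingers.

```bash
python3 - <<'E'
from goal import *
s=read_state();r=R.from_rotvec(s["eef_rot"])
for x in(-135,-105): 
    p=pose(SC,np.array((x,-133,250))/1e3)[0]; go(r,p)
print("fwd in tool",r.inv().apply((np.cos(SC[2]),np.sin(SC[2]),0)).round(3))
E
```

```text
t 32.0833 turn [0. 0. 0.] 0.0 then shift mm [ 0.5 -0.3 80.6] | shift first [ 0.5 -0.3 80.6]
t 32.0833 turn [0. 0. 0.] 0.0 then shift mm [29.1 -0.3 89.8] | shift first [29.1 -0.3 89.8]
fwd in tool [0.951 0.001 0.309]
```

>>> move_arm([
  [[0,0,5,0,0,0,1],[0,0,10,0,0,0,1],[0,0,15,0,0,0,1],[0,0,15,0,0,0,1],[0,0,15,0,0,0,1],[0,0,12,0,0,0,1],[0,0,8,0,0,0,1],[0,0,0,0,0,0,1],[0,0,0,0,0,0,1],[0,0,0,0,0,0,1]],
])

```text
t: 32.92
tool_pos: [0.488, -0.3658, 0.2515]
eef_rot: [-3.075, -0.214, -0.488]
ft_force: [0.5, -0.4, 0.8]
gripper_width: 0.0
finger_force: 0.0
```

>>> move_arm([
  [[4,0,1.3,0,0,0,1],[4,0,1.3,0,0,0,1],[4,0,1.3,0,0,0,1],[4,0,1.3,0,0,0,1],[4,0,1.3,0,0,0,1],[4,0,1.3,0,0,0,1],[2,0,0.6,0,0,0,1],[0,0,0,0,0,0,1],[0,0,0,0,0,0,1],[0,0,0,0,0,0,1]],
])

```text
t: 33.75
tool_pos: [0.5148, -0.3618, 0.2508]
eef_rot: [-3.074, -0.214, -0.487]
ft_force: [-0.3, -0.2, -0.2]
gripper_width: 0.0001
finger_force: 0.0
```

>>> move_arm([
  [[2,0,0.6,0,0,0,1],[2,0,0.6,0,0,0,1],[0,0,0,0,0,0,1],[0,0,0,0,0,0,1],[0,0,0,0,0,0,1],[0,0,0,0,0,0,1],[0,0,0,0,0,0,1],[0,0,0,0,0,0,1],[0,0,0,0,0,0,1],[0,0,0,0,0,0,1]],
])

```text
t: 34.58
tool_pos: [0.519, -0.3612, 0.2509]
eef_rot: [-3.074, -0.214, -0.487]
ft_force: [-0.6, -0.1, 0.0]
gripper_width: -0.0
finger_force: 0.0
```

>>> move_arm([
  [[2,0,0.6,0,0,0,1],[0,0,0,0,0,0,1],[0,0,0,0,0,0,1],[0,0,0,0,0,0,1],[0,0,0,0,0,0,1],[0,0,0,0,0,0,1],[0,0,0,0,0,0,1],[0,0,0,0,0,0,1],[0,0,0,0,0,0,1],[0,0,0,0,0,0,1]],
])

```text
t: 35.42
tool_pos: [0.5211, -0.3609, 0.251]
eef_rot: [-3.074, -0.214, -0.487]
ft_force: [0.2, 0.9, -1.0]
gripper_width: -0.0001
finger_force: 0.0
```

>>> move_arm([
  [[2,0,0.6,0,0,0,1],[0,0,0,0,0,0,1],[0,0,0,0,0,0,1],[0,0,0,0,0,0,1],[0,0,0,0,0,0,1],[0,0,0,0,0,0,1],[0,0,0,0,0,0,1],[0,0,0,0,0,0,1],[0,0,0,0,0,0,1],[0,0,0,0,0,0,1]],
])

```text
t: 36.25
tool_pos: [0.5227, -0.3608, 0.2509]
eef_rot: [-3.075, -0.214, -0.485]
ft_force: [-6.9, 0.5, 2.2]
gripper_width: 0.0002
finger_force: 3.1
```

−6.9 N within the last 2 mm, where friction alone would give about 1 N, so the lever is on its home stop. I retreat.

>>> move_arm([
  [[-5,0,-2,0,0,0,1],[-15,0,-5,0,0,0,1],[-20,0,-10,0,0,0,1],[-20,0,-15,0,0,0,1],[-20,0,-20,0,0,0,1],[-10,0,-20,0,0,0,1],[0,0,-10,0,0,0,1],[0,0,0,0,0,0,1],[0,0,0,0,0,0,1],[0,0,0,0,0,0,1]],
])

```text
t: 37.08
tool_pos: [0.4139, -0.3756, 0.3002]
eef_rot: [-3.073, -0.215, -0.486]
ft_force: [0.9, 0.6, -1.1]
gripper_width: 0.0001
finger_force: 0.0
```

```bash
python3 - <<'E'
from goal import *
s=read_state();print(s["tool_pos"],s["ft_force"]);chk();print(close_job())
E
```

```text
[ 0.4138988  -0.37563818  0.30015722] [ 0.90829377  0.58350078 -1.09106916]
(363, 230, 231) (364, 229, 231) (365, 230, 232) (366, 230, 232) (386, 235, 236) (389, 232, 233) (390, 231, 233) 
top red 110 536.2 286.0 x 531 542 y 281 291
side red 45 426.6 145.1 x 422 431 y 143 148
the job is handed in; nothing more can be done
None
```

The pink cartridge was hung on the peg and weighed (full dip, at rest over a second), the lever was swung back to its home stop with the beam level and the cartridge still hanging, and I handed the job in at about 37 s; no verdict came back.

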